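# Hold the spring jaw open at the set mark

### The arm

A 6-joint arm with a two-finger parallel gripper is mounted at the origin on a cart in front of the work surface, level with it; the furniture and walls round the work are solid. World frame = base frame: x ahead of the robot, y to its left, z up, the work surface at z = 0. Lengths are in m, angles in rad, forces in N, time in s.
With the tool pointing down it reaches from about 0.35 to 0.875 m from the base axis. Payload 15.5 kg.
Tool frame: the origin (TCP) lies at the very end of the fingers, on their centre line; the grasp point (between the pads) lies 19 mm behind it; x points along the fingers, z is the direction in which the jaws open and shut, and the axes are right-handed (so a half turn about x gives the same grasp; the last joint's range is limited). The gripper opens to 85 mm and grips with 20 to 120 N. Pads are 22 mm wide; open, the fingers measure 114 mm over their backs; the gripper's body (76 mm by 85 mm) begins 54 mm behind the grasp point. The pads swing forward as they close: fully open they stand 13 mm farther back than shut.
Start: joints at [-1.407, 0.494, 1.345, -0, 1.302, -0.096], TCP at [0.16, -0.604, 0.231] pointing down, gripper open.
Joint ranges: [-2.91, 2.91], [-0.82, 2.16], [0.22, 2.67], [-1.22, 4.37], [0.12, 2.79], [-3.08, 3.08]. Speed limits (rad/s): [1.89, 1.89, 2.57, 3.01, 3.01, 3.01].

### API

Orientations are given as [roll, pitch, yaw] about the fixed x, y, z axes, in that order (R = Rz(yaw) Ry(pitch) Rx(roll)).
In Python, from cell import manip, snapshot gives the robot as it stands. Calls block until the motion is done:
- manip.move_to(position, orientation): joint-space move of the TCP to a pose.
- manip.move_linear(position, orientation=None, feed=0.15, threshold=None): straight line of the TCP; orientation=None keeps the orientation; feed is the mean speed in m/s. With threshold (N) it stops when the force on the tool has changed by that much, and returns True; else False.
- manip.move_joints(angles): joint-space move.
- manip.open_jaws() and manip.gripper_close(): open the fingers fully, or close them until they stop; the grip force is fixed at half the most.
- manip.dwell(seconds).
- manip.inverse_kinematics(position, orientation): joint angles nearest the present ones, or None.
- manip.sense(): the state.
- snapshot(name): name is "side" or "top"; returns a dict with "color" (420x560x3 uint8, blue, green, red), "z_map" (420x560 float32, m along the optical axis (not along the pixel's ray), 0 where there is no reading), "fov_y" (degrees; the focal length in pixels is half the picture's height over the tangent of half this angle, whatever the lens; pixels are square), "cx", "cy" (the principal point, pixels), "rvec" (rotation vector, rad) and "tvec" (3), from world to camera coordinates, as OpenCV has them. Camera axes: x right, y down, z forward; pixel columns grow to the right and rows downward; lengths in m; the calibration is good to about 2 mm. A picture is of the moment at which its call begins.
A pose or a line that the arm cannot do raises manip.Unreachable and nothing moves.
- manip.sign_off(): hands the job in, once; it reports no verdict.
The state is a dict: "clock": time; "joints": joint angles; "qd": joint speeds; "effort": joint torques, N m; "eef_pos": TCP position; "tcp_rot": TCP orientation; "ft_force": force on the tool from outside, world axes, zero at the start; "moment": the same for the moment, N m; "width": opening from 0.0 (shut) to 1.0 (fully open).
Only numpy, scipy, OpenCV 4.12 (cv2) and the standard library are available. Lean on these libraries where they do the work, as an engineer would, in place of code of your own. Each camera call takes 0.05 s, during which the arm holds its last target. There are 200 camera calls.

### The job

The spring-jaw holder on the worktop has to be held open so that a colleague can load it. First lift away the bottle that stands on the holder's bed in the way of the jaw and stand it upright in the white tray, leaving the bottle already in the tray where it is. Then pull the jaw by its upright fin, against its spring, until its needle stands level with the rider on the scale rail, and keep hold of it there: the program finishes while the robot is still holding the jaw at the rider.

Things in the scene. Friction and masses are not known exactly. Their poses are not given: they have to be found in the camera images.
- jig: Spring-jaw holder, fixed, turned up to 0.4 rad. Aluminium bed 240 (x) x 90 (y) x 12 mm; origin at the centre of its underside, z up. The jaw slides along its x and is pulled to -x (towards the robot). Fixed grey jaw at x = 82 to 115 mm, 46 mm high; front stop at x = -113 mm, 19 mm high; scale rail along y = 45 to 61 mm, 16 mm high.
- jaw (a joint): Travel of the moving jaw in m: 0 closed, growing as it is pulled to the holder's -x, end stop at 0.085. A spring pulls it shut with 4.5 N when closed and 90 N/m more as it opens (11 N at 70 mm); it snaps shut if let go. Its carriage, closed, covers x = 20 to 80, y = -30 to 30 mm of the holder, top 39.5 mm; a tail rod reaches x = 195 mm at z = 27 mm.
- jaw_grip (a point): Where to grip the jaw's upright black fin; moves with the jaw, axes as the holder's. The fin is 16 mm thick along the slide (x), 40 mm wide (y) and stands free from 39.5 to 87 mm above the worktop, on the carriage; this point, on its mid-plane, is at 67 mm. Closed, 34 mm are free between the fin and the fixed jaw behind it.
- jaw_needle (a point): Tip of the jaw's thin needle (3 mm wide), which sticks out from the carriage to +y towards the scale rail, at z = 27.5 mm; moves with the jaw. The axes are those of the holder.
- rider: Dark steel rider on the scale rail that marks the setting: 10 mm long along the slide (x), 12 mm wide, 16 mm high, with a small clamp screw on its outer side. Origin under its middle, on the rail's top (z = 16 mm); axes as the holder's. The needle tip passes 3 mm beside it. It does not move. It calls for 48 to 72 mm of jaw travel.
- bottle: White plastic sample bottle with a screw cap, 44 mm diameter, 85 mm high (body up to 76 mm, straight to about 55 mm), about 60 g, loose, standing on the holder's bed (12 mm above the worktop) in the path of the jaw. Origin at the centre of its underside, z up.
- tray: White open sample tray, fixed, turned up to 0.3 rad: 120 (x) x 200 (y) x 20 mm high, walls 4 mm, floor top at z = 4 mm. Origin at the centre of its underside.
- tray_free (a point): Middle of the free half of the tray's floor (z = 4 mm), 48 mm from the tray's centre to its -y; a good place to stand the bottle. Axes as the tray's.
- tray_bottle: Smaller white sample bottle, 38 mm diameter, 75 mm high, loose, already standing in the tray's +y half, about 55 mm from the tray's centre. Origin at the centre of its underside.

How it is judged:
On the way, in this order (a step that is already met when the one before it is completed fails the run):
1. the bottle stands upright and released in the tray, the jaw still closed (x of bottle in the frame of tray between -0.05 and 0.05 m and y of bottle in the frame of tray between -0.09 and 0.09 m and z of bottle in the frame of tray between -0.002 and 0.01 m and angle between bottle's own z axis and vertical below 0.1 rad and linear speed of bottle below 0.03 m/s and contact force between the fingers and bottle below 0.1 N and value of joint jaw below 0.008 m), for 0.2 s.
2. the robot holds the jaw with its needle level with the rider (x of jaw_needle in the frame of rider between -0.005 and 0.005 m and contact force between the fingers and jig above 4 N), for 0.3 s.
At the end, for the whole second after the job is handed in: The bottle stands upright (within 0.1 rad), released and at rest on the tray's floor; the fingers hold the jaw still (more than 4 N on it) with its needle within 5 mm of the rider's middle along the slide; the other bottle still stands in the tray (all of step 2 and x of bottle in the frame of tray between -0.05 and 0.05 m and y of bottle in the frame of tray between -0.09 and 0.09 m and z of bottle in the frame of tray between -0.002 and 0.01 m and angle between each of bottle, tray_bottle's own z axis and vertical below 0.1 rad and linear speed of bottle below 0.03 m/s and contact force between the fingers and bottle below 0.1 N and velocity of joint jaw between -0.01 and 0.01 m/s); the arm keeps its last pose, push and grip.
It fails at once if the jaw is pulled while the bottle is still on the holder (value of joint jaw above 0.015 m and x of bottle in the frame of jig between -0.14 and 0.1 m and y of bottle in the frame of jig between -0.065 and 0.065 m).
It fails at once if the bottle is tipped over (angle between bottle's own z axis and vertical above 0.8 rad).
It fails at once if the bottle in the tray is pushed about or knocked over (distance of tray_bottle from where it was at the start of the episode above 0.02 m or angle between tray_bottle's own z axis and vertical above 0.4 rad).
It also fails if it takes over 51 s, if anything falls off the work surface, if the arm or the gripper's body presses on something with over 40 N, if the wrist force passes 120 N, or if a joint passes its speed limit or range.

## Working session

There is one attempt and no reset: what is moved stays moved. The work goes in short steps, each a Python script; the robot and the scene stay as the last script left them, time stands still between calls to the robot, and variables do not carry over. Pictures are saved under pics/ and viewed, about 8 in all and at most 12, crops included, and the job is handed in when it is done.

```bash
mkdir -p pics; ls
cat > h.py <<'E'
import numpy as np, cv2
from cell import manip, snapshot
def cam(s):
    R,_=cv2.Rodrigues(np.array(s["rvec"],float)); t=np.array(s["tvec"],float).ravel()
    h=s["color"].shape[0]; f=h/2/np.tan(np.radians(s["fov_y"])/2)
    return R,t,f
def cloud(s):
    R,t,f=cam(s); z=s["z_map"]; v,u=np.indices(z.shape)
    P=np.stack([(u-s["cx"])*z/f,(v-s["cy"])*z/f,z],-1)
    W=(P-t)@R; W[z==0]=np.nan
    return W
def load(n): return np.load(f"{n}.npy",allow_pickle=True).item()
E
python3 - <<'E'
from h import *
for n in("side","top"):
    s=snapshot(n); np.save(n+".npy",s); cv2.imwrite(f"pics/{n}0.png",s["color"])
    R,t,f=cam(s); print(n,f,s["cx"],s["cy"],-R.T@t,R[2],(s["z_map"]==0).mean())
print(manip.sense())
E
```

```text
pics
side 408.762387353696 279.3992368261826 208.97084298278344 [ 0.33776768 -0.81002754  0.50251113] [ 0.21491228  0.85661445 -0.46906758] 0.0075
top 498.7547301574467 272.3410107503531 211.00128484743834 [0.37782667 0.00873962 0.96988282] [ 0.19053949 -0.01760352 -0.98152169] 0.004043367346938775
{'clock': 0.1, 'joints': array([-1.40748893e+00,  4.94111227e-01,  1.34603233e+00, -1.79415223e-06,
        1.30254556e+00, -9.54926511e-02]), 'qd': array([ 1.10528225e-03, -1.06629486e-03, -1.71870414e-03, -5.62580257e-05,
        4.77824066e-04, -1.76920968e-04]), 'effort': array([-1.59206065e-04, -8.83594036e+01, -3.84561503e+01, -1.71233851e-04,
        5.30437523e-03, -1.47894603e-07]), 'eef_pos': array([ 0.15990532, -0.60386799,  0.23077849]), 'tcp_rot': array([3.04767731, 1.56969986, 1.73568151]), 'ft_force': array([-0.29358111,  0.04540787, -0.40115295]), 'moment': array([ 0.03978842, -0.0304293 ,  0.00056305]), 'width': 1.0008779825656149}
```

View pics/top0.png

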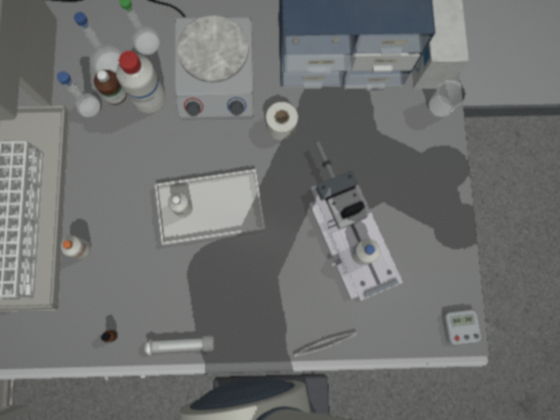

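View pics/side0.png

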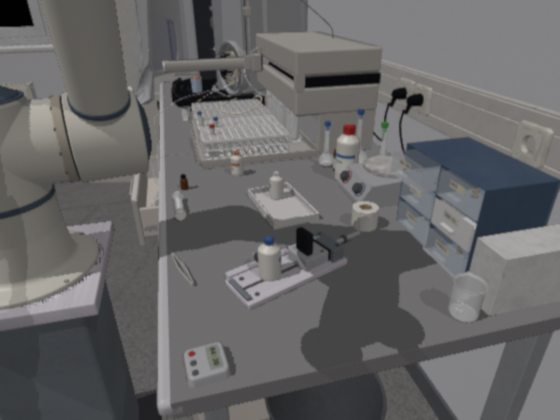

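Top view: jig about (357,235) with bottle cap at (368,250), fin (352,210), and tray (210,207) with its bottle at (178,203). The side view agrees. Next I'll segment by height and look at enlarged crops.

Run:
```python
from h import *
t=load("top");s=load("side")
a=cv2.resize(t["color"][130:310,290:420],None,fx=4,fy=4,interpolation=cv2.INTER_CUBIC)[:600]
cv2.imwrite("pics/topc.png",cv2.resize(t["color"][165:305,300:410],None,fx=4.2,fy=4.2,interpolation=cv2.INTER_CUBIC))
cv2.imwrite("pics/sidec.png",cv2.resize(s["color"][215:310,215:365],None,fx=5,fy=5,interpolation=cv2.INTER_CUBIC))
np.set_printoptions(precision=4,suppress=True)
W=cloud(t); S=cloud(s)
print("table z",np.nanmedian(W[280:320,230:280,2]),np.nanmedian(S[255:275,190:215,2]))
# tray: walls in top
m=np.zeros(W.shape[:2],bool); m[160:255,145:275]=1
m1=m&(W[...,2]>.012)&(W[...,2]<.026); p=W[m1]
print("tray rect",cv2.minAreaRect(p[:,:2].astype(np.float32)),np.median(p[:,2]),m1.sum())
m2=m&(W[...,2]>.06); p=W[m2]; print("traybottle",p.mean(0),p[:,2].max(),m2.sum())
def reg(W,lo,hi): return np.all((W>lo)&(W<hi),-1)
for n,C in(("top",W),("side",S)):
  tb=C[235:265,352:385] if n=="top" else C[232:285,250:290]
  q=tb[(tb[...,2]>.06)&(tb[...,2]<.12)]
  print(n,"bottle",q.min(0),q.max(0),q[q[:,2]>q[:,2].max()-.006].mean(0),len(q))
  print(n,"fin?")
j=np.zeros(W.shape[:2],bool); j[170:305,305:405]=1
p=W[j&(W[...,2]>.007)&(W[...,2]<.022)]; print("bed rect",cv2.minAreaRect(p[:,:2].astype(np.float32)))
```

```text
table z -0.0007339764506952245 0.0022468773970475216
tray rect ((0.5748714208602905, 0.11457075923681259), (0.12134853005409241, 0.20013698935508728), 7.6786603927612305) 0.018282083090776093 858
traybottle [0.574  0.1673 0.0665] 0.0806239546302988 239
top bottle [ 0.453  -0.1987  0.0602] [ 0.4966 -0.1563  0.0991] [ 0.4748 -0.1776  0.0957] 485
top fin?
side bottle [ 0.4531 -0.2005  0.0602] [ 0.4958 -0.1639  0.0995] [ 0.4745 -0.1783  0.0973] 449
side fin?
bed rect ((0.510382890701294, -0.15813075006008148), (0.2398199588060379, 0.11587056517601013), 21.050941467285156)
```

View pics/topc.png

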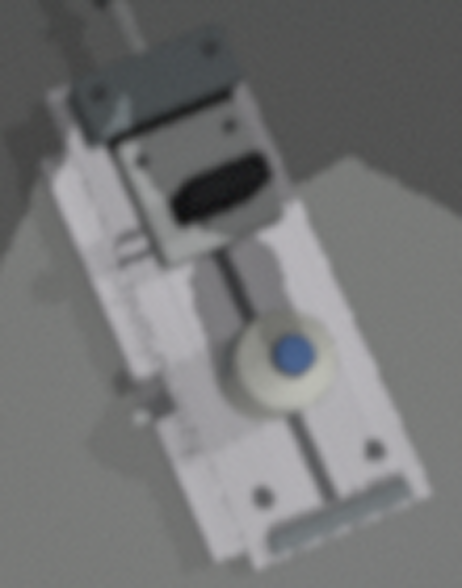

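View pics/sidec.png

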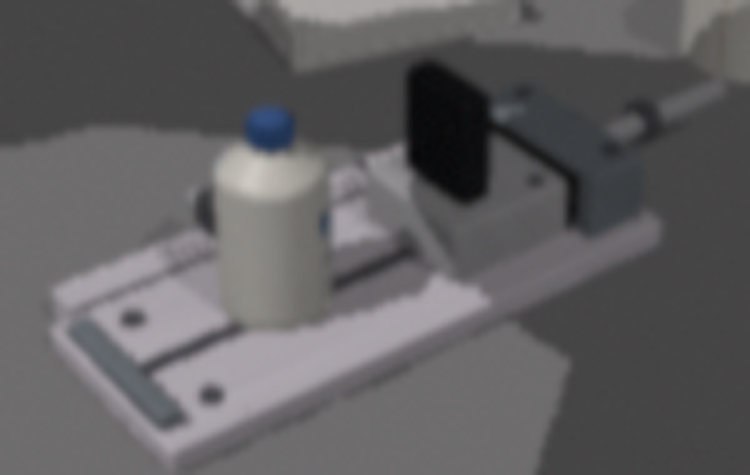

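Both crops show the fin upright behind the bottle. The rider with its screw is near top-crop (152,393), full-image (336,259). The needle is near crop (131,243), full-image (331,223). Next I compute positions in the jig frame.

```bash
cat >> h.py <<'E'
from scipy.spatial.transform import Rotation as Ro
def rpy(yaw):   # tool down, jaws opening along direction yaw
    z=np.array([np.cos(yaw),np.sin(yaw),0]);x=np.array([0,0,-1.])
    return Ro.from_matrix(np.stack([x,np.cross(z,x),z],1)).as_euler('xyz')
def tojig(P,o,yaw):
    c,s=np.cos(yaw),np.sin(yaw); d=P[...,:2]-o
    return np.stack([d[...,0]*c+d[...,1]*s,-d[...,0]*s+d[...,1]*c,P[...,2]],-1)
E
python3 - <<'E'
from h import *
np.set_printoptions(precision=4,suppress=True)
t=load("top");s=load("side");W=cloud(t);S=cloud(s)
c0=np.array([.5104,-.1581]);yaw=np.radians(21.05)
# provisional origin, refine with rectangle limits in jig frame
o=c0-8e-3*np.array([-np.sin(yaw),np.cos(yaw)])
for n,C in(("top",W),("side",S)):
    J=tojig(C,o,yaw); x,y,z=J[...,0],J[...,1],J[...,2]
    near=(abs(x)<.15)&(abs(y)<.085)
    b=near&(z>.007)&(z<.02)
    # end edges per strip, side edges per strip
    xs=np.arange(-.1,.11,.02)
    print(n,"ylo",np.array([y[b&(abs(x-a)<.01)].min() for a in xs]),"\nyhi",np.array([y[b&(abs(x-a)<.01)].max() for a in xs]))
    ys=np.arange(-.035,.05,.01)
    print("xlo",np.array([x[b&(abs(y-a)<.005)].min() for a in ys]))
    f=near&(z>.07)&(x>.0); g=J[f]; print("fin",g.min(0),g.max(0),g.mean(0),len(g)); r=cv2.minAreaRect(g[g[:,2]>.08][:,:2].astype(np.float32));print(r)
    k=near&(z>.022)&(z<.036)&(y>.036)&(x<.07); g=J[k]; print("rider/needle pts");print(g[np.argsort(g[:,0])])
    k=near&(z>.034)&(z<.045)&(x<.09)&(x>0); g=J[k];print("carriage",np.percentile(g,[2,98],axis=0))
    q=J[near&(z>.085)&(x<.0)];print("cap",q.mean(0),len(q))
E
```

```text
top ylo [-0.0495 -0.05   -0.0493 -0.0491 -0.0498 -0.05   -0.0488 -0.0493 -0.0492
 -0.0497  0.0328] 
yhi [0.0567 0.0565 0.0566 0.0566 0.0568 0.0566 0.0568 0.0569 0.0567 0.0567
 0.0413]
xlo [-0.1196 -0.1197 -0.1196 -0.1197 -0.1198 -0.1196 -0.1199 -0.1199 -0.1184]
fin [ 0.0318 -0.0233  0.0715] [0.0481 0.0157 0.0896] [ 0.0393 -0.0027  0.0843] 204
((0.04003853350877762, -0.0037675369530916214), (0.03904924914240837, 0.016015496104955673), 89.69629669189453)
rider/needle pts
[[-0.0416  0.0573  0.0325]
 [-0.0413  0.053   0.032 ]
 [-0.041   0.0483  0.0297]
 [-0.0408  0.0585  0.0292]
 [-0.0405  0.0542  0.0292]
 [-0.0403  0.0504  0.0316]
 [-0.0403  0.0639  0.0253]
 [-0.04    0.0596  0.0254]
 [-0.0398  0.0562  0.0302]
 [-0.0396  0.0523  0.0326]
 [-0.0396  0.0657  0.0255]
 [-0.0393  0.0619  0.0287]
 [-0.0392  0.0476  0.0296]
 [-0.0391  0.0578  0.0293]
 [-0.0389  0.054   0.0322]
 [-0.0386  0.0636  0.0285]
 [-0.0385  0.0494  0.03  ]
 [-0.0383  0.0593  0.0281]
 [-0.0381  0.0555  0.0305]
 [-0.0379  0.0653  0.0278]
 [-0.0379  0.0515  0.0324]
 [-0.0376  0.061   0.0277]
 [-0.0375  0.0578  0.034 ]
 [-0.
[... 2030 characters left out ...]
0.0256]
 [-0.0393  0.0482  0.0296]
 [-0.0392  0.0676  0.0262]
 [-0.0391  0.0481  0.0344]
 [-0.039   0.0677  0.0285]
 [-0.0389  0.049   0.0265]
 [-0.0388  0.0524  0.0343]
 [-0.0385  0.0494  0.031 ]
 [-0.0384  0.0647  0.0299]
 [-0.0376  0.0581  0.0332]
 [-0.0368  0.0672  0.0304]
 [-0.0367  0.0557  0.0342]
 [-0.0367  0.0519  0.0338]
 [-0.0351  0.0661  0.0303]
 [-0.0341  0.0597  0.0334]
 [-0.0336  0.0568  0.0323]
 [-0.0328  0.0579  0.0338]
 [ 0.0285  0.0415  0.0308]
 [ 0.0296  0.0394  0.0315]
 [ 0.0297  0.0396  0.0288]
 [ 0.0308  0.0446  0.0307]
 [ 0.0319  0.039   0.0308]
 [ 0.0324  0.0433  0.0308]]
carriage [[ 0.0205 -0.0375  0.0346]
 [ 0.0889  0.0229  0.0445]]
cap [-0.0417  0.0001  0.0928] 104
```

```bash
cat >> h.py <<'E'
YAW=np.radians(21.05); c,s_=np.cos(YAW),np.sin(YAW)
O=np.array([.5104,-.1581])-.0118*np.array([-s_,c])
def jw(x,y,z): return [O[0]+c*x-s_*y, O[1]+s_*x+c*y, z]
BOT=np.array([.4747,-.1780]); TY=np.radians(7.68)
FREE=np.array([.5749,.1146])+.048*np.array([np.sin(TY),-np.cos(TY)])
FIN=(.040,0.)
E
python3 - <<'E'
from h import *
np.set_printoptions(precision=3,suppress=True)
print(jw(*FIN,.05),FREE)
for k in(-1,0,1):
    for n,p,y in(("bot",[*BOT,.042],YAW+np.pi/2),("bot_hi",[*BOT,.2],YAW+np.pi/2),("free",[*FREE,.04],TY),("free2",[*FREE,.04],TY+np.pi/2),("fin",jw(*FIN,.05),YAW),("fin_end",jw(-.03,0,.05),YAW)):
        print(k,n,manip.inverse_kinematics(p,rpy(y+k*np.pi)))
E
```

```text
[np.float64(0.5519690471249982), np.float64(-0.1547452539411043), 0.05] [0.581 0.067]
-1 bot [-0.477  0.611  1.821 -0.     0.71   0.727]
-1 bot_hi [-0.477  0.366  1.673  0.     1.103  0.727]
-1 free [ 0.013  0.681  1.624 -0.     0.837  3.02 ]
-1 free2 [ 0.013  0.681  1.624 -0.     0.837  1.45 ]
-1 fin [-0.377  0.654  1.649 -0.     0.838  2.397]
-1 fin_end [-0.469  0.606  1.786 -0.     0.749  2.305]
0 bot [-0.477  0.611  1.821 -0.     0.71  -2.415]
0 bot_hi [-0.477  0.366  1.673  0.     1.103 -2.415]
0 free [ 0.013  0.681  1.624 -0.     0.837 -0.121]
0 free2 [ 0.013  0.681  1.624 -0.     0.837 -1.692]
0 fin [-0.377  0.654  1.649  0.     0.838 -0.745]
0 fin_end [-0.469  0.606  1.786  0.     0.749 -0.837]
1 bot [-0.477  0.611  1.821 -0.     0.71   0.727]
1 bot_hi [-0.477  0.366  1.673  0.     1.103  0.727]
1 free [ 0.013  0.681  1.624 -0.     0.837  3.02 ]
1 free2 [ 0.013  0.681  1.624 -0.     0.837  1.45 ]
1 fin [-0.377  0.654  1.649 -0.     0.838  2.397]
1 fin_end [-0.469  0.606  1.786 -0.     0.749  2.305]<sys>:0: UserWarning: Gimbal lock detected. Setting third angle to zero since it is not possible to uniquely determine all angles.
```

```bash
python3 -W ignore - <<'E'
from h import *
np.set_printoptions(precision=4,suppress=True)
r=rpy(YAW-np.pi/2)
manip.move_to([*BOT,.20],r)
print(manip.move_linear([*BOT,.042],feed=.08,threshold=8))
manip.gripper_close()
a=manip.sense();print(a["width"],a["eef_pos"],a["clock"],a["ft_force"])
manip.move_linear([*BOT,.20],feed=.12)
manip.dwell(.2)
a=manip.sense();print(a["width"],a["eef_pos"],a["clock"],a["ft_force"])
s=snapshot("side");cv2.imwrite("pics/lift.png",s["color"])
E
```

```text
False
0.49107366346650316 [ 0.4749 -0.1781  0.0424] 4.6167 [-0.7476 -0.1873  9.1012]
0.4875051331781544 [ 0.4745 -0.1779  0.1996] 6.2833 [-0.392  -0.2461 -0.7769]
```

View pics/lift.png

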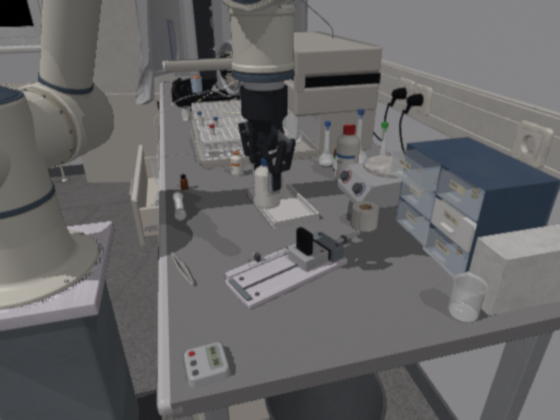

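The bottle hangs upright in the fingers near (265,185), and the bed is clear with the jaw closed. Next I place it.

```bash
python3 -W ignore - <<'E'
from h import *
np.set_printoptions(precision=4,suppress=True)
r=rpy(TY)
manip.move_to([*FREE,.20],r)
manip.move_linear([*FREE,.045],feed=.10)
manip.dwell(.2)
print(manip.move_linear([*FREE,.031],feed=.02,threshold=3))
a=manip.sense();print(a["eef_pos"],a["ft_force"],a["clock"])
manip.open_jaws()
manip.dwell(.2)
z=manip.sense()["eef_pos"]
manip.move_linear([*FREE,.20],feed=.10)
print(manip.sense()["clock"])
manip.move_to(jw(.04,-.0,.2),rpy(YAW))
s=snapshot("top");np.save("top2.npy",s)
s=snapshot("side");np.save("side2.npy",s);cv2.imwrite("pics/placed.png",s["color"])
W=cloud(s);t=W[170:230,245:320]; 
p=tojig(t,np.array([.5749,.1146]),TY);p=p[(p[...,2]>.045)&(abs(p[...,0])<.06)&(abs(p[...,1])<.1)&(p[...,2]<.11)]
for lo,hi in((-.1,0),(0,.1)):
    q=p[(p[:,1]>lo)&(p[:,1]<hi)];print(q.min(0),q.max(0),q[q[:,2]>q[:,2].max()-.008].mean(0))
print(manip.sense()["clock"])
E
```

```text
True
[0.5813 0.0671 0.0344] [-1.4168  0.2951  7.608 ] 9.8167
12.325
[-0.0232 -0.0685  0.0451] [ 0.0173 -0.0307  0.092 ] [-0.0029 -0.0485  0.0888]
[-0.0109  0.0341  0.0452] [0.0248 0.0637 0.081 ] [0.0067 0.0519 0.078 ]
13.3167
```

View pics/placed.png

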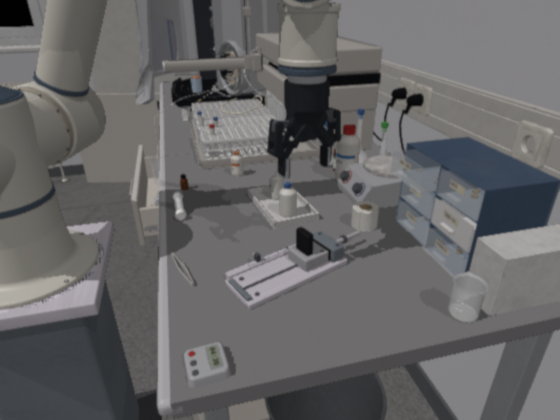

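The bottle stands upright at tray (-0.003, -0.0485), near (288,200), and the other bottle is undisturbed. Next I grip the fin and pull.

```bash
python3 -W ignore - <<'E'
from h import *
np.set_printoptions(precision=4,suppress=True)
for n in("side2",):
    J=tojig(cloud(load(n)),O,YAW);x,y,z=J[...,0],J[...,1],J[...,2]
    k=(z>.02)&(z<.033)&(y>.034)&(y<.062)&(abs(x)<.07);g=J[k]
    for a,b in((-.06,-.02),(.02,.05)):
        q=g[(g[:,0]>a)&(g[:,0]<b)];print(len(q),q.min(0),q.max(0),q.mean(0))
print(manip.move_linear(jw(.04,0,.051),feed=.08,threshold=8))
manip.gripper_close()
a=manip.sense();print(a["width"],a["eef_pos"],a["clock"],a["ft_force"])
manip.move_linear(jw(.04-.0665,0,.051),feed=.03)
manip.dwell(.4)
a=manip.sense();print(a["width"],a["eef_pos"],tojig(a["eef_pos"],O,YAW),a["clock"],a["ft_force"])
for n in("top","side"):
    s=snapshot(n);np.save(n+"3.npy",s)
    J=tojig(cloud(s),O,YAW);x,y,z=J[...,0],J[...,1],J[...,2]
    q=J[(z>.02)&(z<.036)&(y>.034)&(y<.062)&(x>-.07)&(x<.05)];q=q[np.argsort(q[:,1])];print(n,len(q));print(q[:20])
t=load("top3")["color"][215:290,310:400];t=cv2.resize(t,None,fx=5,fy=5,interpolation=3)
s=load("side3")["color"][215:290,215:350];s=cv2.resize(s,None,fx=5,fy=5,interpolation=3)[:375]
cv2.imwrite("pics/pt.png",t);cv2.imwrite("pics/ps.png",s)
E
```

```text
38 [-0.0557  0.0456  0.02  ] [-0.0308  0.0616  0.0328] [-0.0383  0.0533  0.0265]
7 [0.0282 0.0418 0.0203] [0.0329 0.0557 0.0313] [0.0303 0.0467 0.029 ]
False
0.18048024116729988 [ 0.5524 -0.1546  0.0512] 15.9667 [4.0152 3.5083 1.4164]
0.18161792103866325 [ 0.4908 -0.1784  0.0512] [-0.0256 -0.0001  0.0512] 18.7333 [ 7.4806  6.8925 -0.4089]
top 0
[]
side 52
[[-0.0365  0.0413  0.032 ]
 [-0.0369  0.0445  0.0303]
 [-0.036   0.0458  0.0317]
 [-0.0368  0.0484  0.0306]
 [-0.038   0.0505  0.0274]
 [-0.0403  0.0509  0.0233]
 [-0.0349  0.051   0.0332]
 [-0.0375  0.0511  0.0293]
 [-0.0325  0.0511  0.0322]
 [-0.035   0.0511  0.0307]
 [-0.0396  0.0513  0.0325]
 [-0.0401  0.0513  0.0205]
 [-0.0399  0.0514  0.0252]
 [-0.0323  0.0521  0.0217]
 [-0.0345  0.0522  0.025 ]
 [-0.0365  0.0525  0.0306]
 [-0.0363  0.0526  0.0353]
 [-0.0367  0.0526  0.0233]
 [-0.0389  0.0527  0.029 ]
 [-0.0338  0.0528  0.0342]]
```

View pics/pt.png

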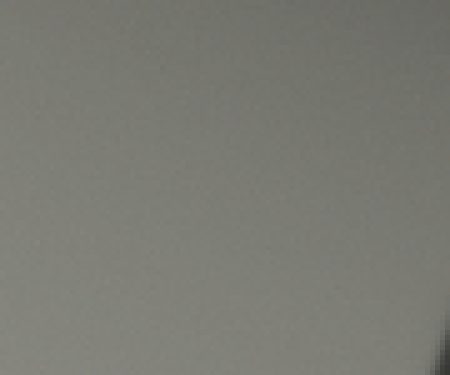

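View pics/ps.png

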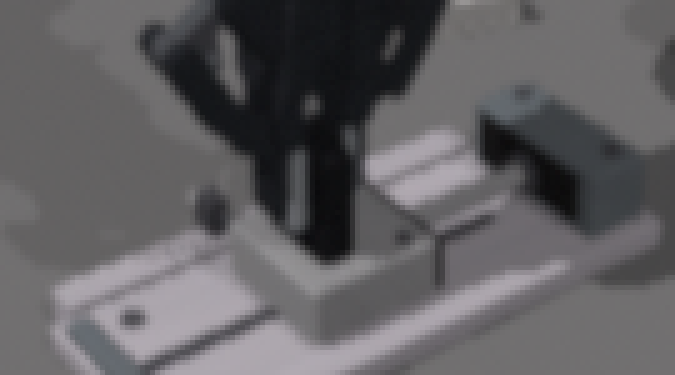

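The top view is blocked by the arm. The side view shows the carriage pulled, with the needle going to the rider at about (210,210). Depth gives needle x ≈ -0.0362 and rider ≈ -0.037. I'll nudge 1 mm further, re-measure and hand in.

```bash
python3 -W ignore - <<'E'
from h import *
np.set_printoptions(precision=4,suppress=True)
manip.move_linear(jw(.04-.0675,0,.051),feed=.01)
manip.dwell(.5)
def meas(s):
    J=tojig(cloud(s),O,YAW);x,y,z=J[...,0],J[...,1],J[...,2]
    n=J[(z>.024)&(z<.034)&(y>.036)&(y<.047)&(x>-.06)&(x<.05)]
    r=J[(z>.02)&(z<.034)&(y>.0505)&(y<.062)&(x>-.06)&(x<-.02)]
    f=J[(z>.02)&(z<.036)&(abs(y)<.025)&(x>-.06)&(x<.03)]
    return n[:,0].mean(),len(n),np.percentile(r[:,0],[5,95]).mean(),"front",np.percentile(f[:,0],10)
for s in(load("side2"),load("side3"),snapshot("side")): print(meas(s))
s=snapshot("side");W=cloud(s)[170:230,245:320]
p=tojig(W,np.array([.5749,.1146]),TY);p=p[(p[...,2]>.075)&(abs(p[...,0])<.06)&(abs(p[...,1])<.1)&(p[...,2]<.11)];print("bottle",p[p[:,1]<0].mean(0),p[:,2].max())
a=manip.sense();print(a["width"],tojig(a["eef_pos"],O,YAW),a["ft_force"],np.abs(a["qd"]).max(),a["clock"])
E
```

```text
(np.float64(0.02993846355231633), 4, np.float64(-0.03598627675434203), 'front', np.float64(0.020249767008167434))
(np.float64(-0.036481197076686775), 3, np.float64(-0.03624740019877373), 'front', np.float64(-0.0461270772909813))
(np.float64(-0.0379219162021641), 5, np.float64(-0.037299758015494754), 'front', np.float64(-0.04731884436529918))Traceback (most recent call last):
  File "<stdin>", line 13, in <module>
    return umr_maximum(a, axis, None, out, keepdims, initial, where)
ValueError: zero-size array to reduction operation maximum which has no identity
```

Needle and rider agree within about 1 mm. No bottle points turned up, probably because the arm hides it, so I'll check.

```bash
python3 -W ignore - <<'E'
from h import *
np.set_printoptions(precision=4,suppress=True)
s=snapshot("side");t=snapshot("top");cv2.imwrite("pics/end.png",np.hstack([cv2.resize(s["color"][120:320,180:380],(400,400)),cv2.resize(t["color"][120:320,120:320],(400,400))]))
W=cloud(t);p=tojig(W,np.array([.5749,.1146]),TY)
p=p[(p[...,2]>.06)&(abs(p[...,0])<.06)&(abs(p[...,1])<.1)&(p[...,2]<.11)];print("top bottles",len(p),[ (len(q),q.mean(0),q[:,2].max()) for q in(p[p[:,1]<0],p[p[:,1]>0]) if len(q)])
a=manip.sense();print(a["width"],tojig(a["eef_pos"],O,YAW),a["ft_force"],np.abs(a["qd"]).max(),a["clock"])
E
```

```text
top bottles 0 []
0.17857763675249172 [-0.0265 -0.0002  0.0512] [7.8091 7.6093 0.1045] 0.0019782297076553585 19.7833
```

View pics/end.png

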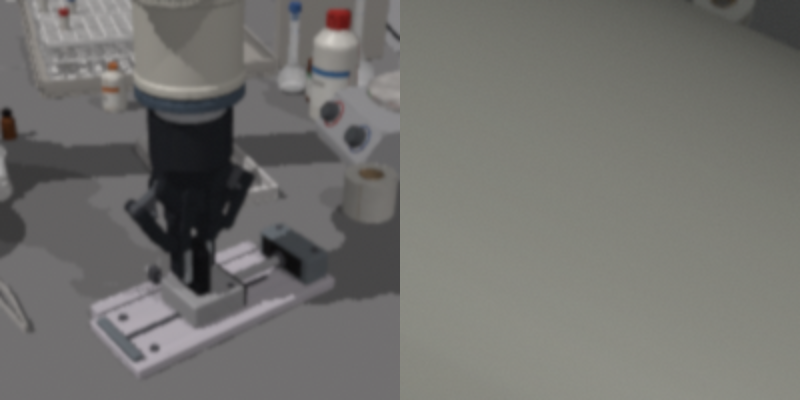

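The wrist hides the tray bottles in both views. They were upright after the arm had retreated and nothing has gone near them since, so I'm handing in.

```bash
python3 -c "
from cell import manip
print(manip.sign_off())"
```

```text
the job is handed in; nothing more can be done
None
```

I stood the bottle upright in the free half of the tray. I then pulled the jaw about 67 mm by its fin to the rider, and handed the job in at about 20 s with the robot still holding it.

**Last checks on the jaw:**
- **Needle:** it read -37.9 mm and the rider -37.3 mm along the slide in the side camera, so they agree within about 1 mm (tolerance 5 mm).
- **Force:** the wrist felt about 11 N horizontally, which matches the spring at that travel. The arm was at rest with the fin gripped.

**Bottles:** the wrist hid the tray in the side view and the arm blocked the top view, so I could not re-check either bottle after the pull. My last view, after the arm had retreated from placing it, showed the bottle upright at (-3, -48) mm in the tray. The other bottle was standing undisturbed, and the arm did not go near the tray afterwards.

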